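# Lock the last foot of an upturned pot stand

### The job

A round three-footed pot stand lies upside down; each threaded foot carries a hex nut at the bottom and a wing nut above it that locks it. Two wing nuts are already locked down on their hex nuts; the third, beside the hanging eyelet in the stand's rim, still stands clear of its hex nut. Run that third wing nut down (clockwise seen from above) until it meets the hex nut, tighten it firmly, some 20 degrees past first contact, and let go; leave the two locked wing nuts alone.

Things in the scene. Friction and masses are not known exactly. Their poses are not given: they have to be found in the camera images.
- wing_nut_center (a point): Loose wing nut, dark metal: flat-sided bar 16 mm thick, 60 mm long, on a round flange 26 mm wide, 6 mm high; 34 mm high in all, 43 at the wing ends. Point on its axis between the flat sides, 22 mm above its underside; x along the wings, y across the 16 mm, z up. The foot, 11 mm thick, passes through it to a tip 90 mm above the worktop. Locked, the point is 54 mm above the worktop.
- nut_run (a joint): Turn of the loose wing nut down its steep thread, rad, growing clockwise seen from above: 0.25 to 0.5 at the start, 1.3 where it meets the hex nut and stops. It sinks 9 mm per rad, so it starts 7 to 9.5 mm above the hex nut. It turns easily (0.05 N m).
- nut_tight (a joint): Further clockwise turn of the same wing nut after contact, rad: 0 at the start, hard end at 0.55. It takes about 0.15 N m and stays where it is left. The wing nut's whole turn is nut_run plus nut_tight.
- locked_nuts: The two locked wing nuts, shaped like the loose one but with no gap over their brass hex nuts (24 mm wide, tops 32 mm above the worktop). Origin: centre of the fixed wooden stand, a disc 230 mm across, upper face at 18 mm, three feet 65 mm from its centre. x points to the loose nut's foot and, 102 mm out, the 19 mm eyelet; the locked ones stand 120 degrees to either side.

How it is judged:
By the outcome, as a careful person would: the job done as asked, in the order asked, and still so for the second after the job is handed in, with the robot touching nothing.
It also fails if it takes over 32 s, if anything falls off the work surface, if the arm or the gripper's body presses on something with over 40 N, if the wrist force passes 120 N, or if a joint passes its speed limit or range.

### The arm

A 6-joint arm with a two-finger parallel gripper is mounted at the origin on a cart in front of the work surface, level with it; the furniture and walls round the work are solid. World frame = base frame: x ahead of the robot, y to its left, z up, the work surface at z = 0. Lengths are in m, angles in rad, forces in N, time in s.
With the tool pointing down it reaches from about 0.35 to 1 m from the base axis. Payload 7.1 kg.
Tool frame: the origin (TCP) lies between the finger pads; the fingertips stand 22 mm ahead of it and the grasp point (between the pads) lies 3 mm ahead of it; z points along the fingers, y is the line along which they close (so a half turn about z gives the same grasp; the last joint's range is limited). The gripper opens to 85 mm and grips with 20 to 120 N. Pads are 22 mm wide; open, the fingers measure 114 mm over their backs; the gripper's body (76 mm by 85 mm) begins 54 mm behind the grasp point. The pads swing forward as they close: fully open they stand 13 mm farther back than shut.
Start: joints at [1.173, 0.423, 1.63, -0, 1.089, -0.019], TCP at [0.231, 0.581, 0.218] pointing down, gripper open.
Joint ranges: [-3, 3], [-0.9, 2.11], [0.09, 2.58], [-1.31, 4.45], [0.11, 2.69], [-2.54, 2.54]. Speed limits (rad/s): [2.39, 2.39, 3.01, 3.14, 3.14, 3.14].

### API

Orientations are given as a rotation vector (axis times angle).
In Python, from rig import manip gives the robot as it stands. The module is installed in compiled form; this text tells all that it offers. Calls block until the motion is done:
- manip.move_to(position, orientation): joint-space move of the TCP to a pose.
- manip.servo_line(position, orientation=None, rate=0.15): straight line of the TCP; orientation=None keeps the orientation; rate is the mean speed in m/s.
- manip.set_joints(angles): joint-space move.
- manip.command_gripper(opening, f_grip=None): finger opening in m; f_grip is the grip in N (None keeps the last); returns when the fingers have stopped.
- manip.hold(seconds).
- manip.solve_ik(position, orientation): joint angles nearest the present ones, or None.
- manip.camera(name): name is "scene" or "top" or "wrist"; returns a dict with "image" (480x640x3 uint8, red, green, blue), "fx", "fy", "cx", "cy" (pixels), "k1" (the pictures are not rectified: a ray, as slopes to the right and down, at radius r is drawn at 1 + k1 r^2 times it, then the intrinsics apply), "cam_to_world" (4x4, takes a point from camera to world coordinates); the wrist camera has in their place "mount" (4x4, takes a point from camera to tool coordinates, whose origin is the TCP and whose axes are the flange's). Camera axes: x right, y down, z forward; pixel columns grow to the right and rows downward; lengths in m; the calibration is good to about 2 mm. A picture is of the moment at which its call begins: read the wrist's pose just before it. There is no depth.
A pose or a line that the arm cannot do raises manip.IKError and nothing moves.
- manip.sign_off(): hands the job in; it is judged then, once.
Readings, each from a call of its own:
- manip.get_time(): time.
- manip.get_joint_positions(): joint angles.
- manip.get_joint_vel(): joint speeds.
- manip.get_tau(): joint torques, N m.
- manip.get_position(): TCP position.
- manip.get_ee_rot(): TCP orientation.
- manip.get_contact_force(): force on the tool from outside, world axes, zero at the start.
- manip.get_torque(): the same for the moment, N m.
- manip.get_width(): finger opening in m.
- manip.get_grip_force(): force on a finger pad.
Only numpy, scipy, OpenCV 4.12 (cv2) and the standard library are available. Lean on these libraries where they do the work, as an engineer would, in place of code of your own. Each camera call takes 0.05 s, during which the arm holds its last target. There are 200 camera calls.

## Working session

There is one attempt and no reset: what is moved stays moved. The work goes in short steps, each a Python script; the robot and the scene stay as the last script left them, time stands still between calls to the robot, and variables do not carry over. Pictures are saved under pics/ and viewed, at most 10 in all, crops included, and the job is handed in when it is done.

```bash
mkdir -p pics; cat > h.py <<'E'
import numpy as np, cv2
from rig import manip
from scipy.spatial.transform import Rotation as R
def snap(n,f):
    T=np.eye(4);T[:3,3]=manip.get_position();T[:3,:3]=R.from_rotvec(manip.get_ee_rot()).as_matrix()
    c=manip.camera(n); M=np.array(c["cam_to_world"]) if n!="wrist" else T@np.array(c["mount"])
    np.savez(f"pics/{f}.npz",M=M,k=[c[x] for x in("fx","fy","cx","cy","k1")])
    cv2.imwrite(f"pics/{f}.png",c["image"][:,:,::-1]); return c["image"]
def ray(f,u,v):
    d=np.load(f"pics/{f}.npz");fx,fy,cx,cy,k1=d["k"];M=d["M"]
    a=np.array([(u-cx)/fx,(v-cy)/fy]);s=a.copy()
    for _ in range(20): s=a/(1+k1*(s@s))
    return M[:3,3],M[:3,:3]@np.array([*s,1])
def at(f,u,v,z):
    o,r=ray(f,u,v);return o+r*(z-o[2])/r[2]
def proj(f,p):
    d=np.load(f"pics/{f}.npz");fx,fy,cx,cy,k1=d["k"];M=d["M"]
    q=M[:3,:3].T@(np.asarray(p)-M[:3,3]);s=q[:2]/q[2];s=s*(1+k1*(s@s));return np.array([fx*s[0]+cx,fy*s[1]+cy])
E
python3 - <<'E'
from h import *
snap("top","t1");snap("scene","s1");a=cv2.imread("pics/t1.png");b=cv2.imread("pics/s1.png")
print(manip.get_time(),manip.get_position(),manip.get_ee_rot())
for f in("t1","s1"):print(np.load(f"pics/{f}.npz")["M"].round(3))
E
```

```text
0.1 [0.23091179 0.58022993 0.21712199] [-5.91430708e-01 -3.08512959e+00  2.13619219e-03]
[[ 0.02  -0.99   0.142  0.397]
 [-1.    -0.02  -0.     0.026]
 [ 0.003 -0.142 -0.99   0.903]
 [ 0.     0.     0.     1.   ]]
[[-0.652 -0.514  0.558  0.025]
 [-0.759  0.447 -0.475  0.453]
 [-0.006 -0.733 -0.681  0.619]
 [ 0.     0.     0.     1.   ]]
```

View pics/t1.png

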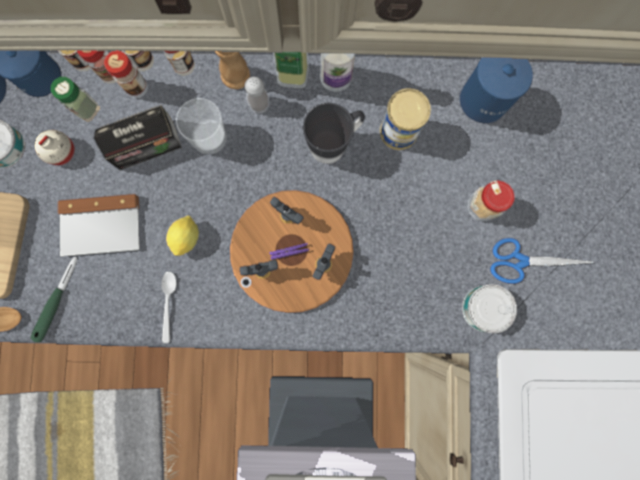

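View pics/s1.png

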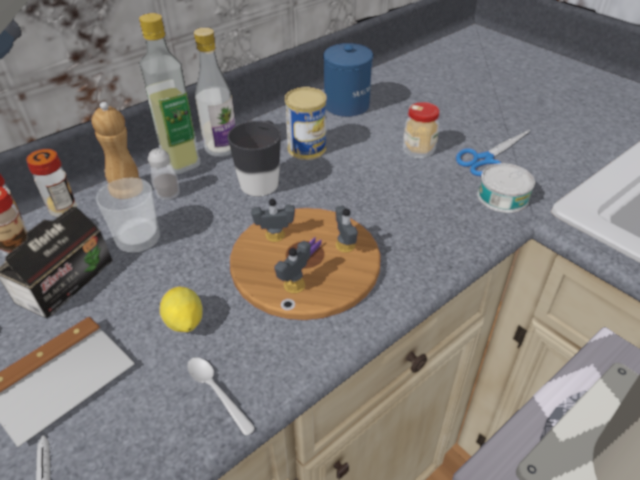

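The top view shows the stand at about (292,251), its eyelet at (246,282) and the loose nut beside it at about (258,268). In the scene view the loose nut is at (293,268) and the eyelet at (288,304). I'll enlarge both.

```bash
python3 - <<'E'
from h import *
c=at("t1",292,251,.018);e=at("t1",246,282,.018);print(c,e,np.linalg.norm(e-c),at("s1",288,304,.018))
x=(e-c)/np.linalg.norm(e-c);f=c+.065*x;print("foot",f, np.arctan2(x[1],x[0]))
f[2]=.09;print(proj("t1",f),proj("s1",f))
a=cv2.imread("pics/t1.png")[225:300,225:325];b=cv2.imread("pics/s1.png")[240:315,250:350]
I=cv2.INTER_CUBIC
cv2.imwrite("pics/c1.png",np.hstack([cv2.resize(a,(400,300),interpolation=I),cv2.resize(b,(400,300),interpolation=I)]))
E
```

```text
[0.50583433 0.07017568 0.018     ] [0.44689625 0.1529134  0.018     ] 0.10158360121695129 [0.4478898  0.15265118 0.018     ]
foot [0.4681218  0.12311682 0.018     ] 2.1897618063687556
[258.09128789 267.26436079] [293.56151691 249.42243767]
```

View pics/c1.png

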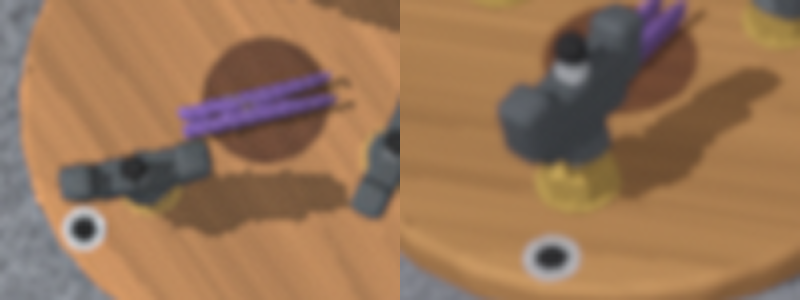

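The enlarged crop shows the wing ends at top-view pixels (243.8,270.8) and (274.3,264.5). The foot projects to (258,267) as expected, and the eyelet is 101.6 mm from the centre (102 given). Purple sticks lie beside the right wing end; clockwise turning takes that wing end away from them.

```bash
python3 - <<'E'
from h import *
a=at("t1",243.8,270.8,.08);b=at("t1",274.3,264.5,.08);print(a,b,np.linalg.norm(a-b),(a+b)/2)
psi=np.arctan2(*(b-a)[[1,0]]);print("wing yaw",psi)
for z in(.018,.03,.05):print(z,at("t1",271,255,z),at("t1",312,246,z),at("s1",319,242,z))
def ori(y): # tool x along yaw y, z down
    return (R.from_euler("z",y)*R.from_euler("x",np.pi)).as_rotvec()
p=[.468,.123,.2]
best=None
for y in(psi,psi+np.pi):
    for d in(0,-1.4):
        q=manip.solve_ik(p,ori(y+d));print(y,d,q)
E
```

```text
[0.46242712 0.14853918 0.08      ] [0.47431643 0.09673159 0.08      ] 0.05315431873091562 [0.46837178 0.12263539 0.08      ]
wing yaw -1.3452126700583407
0.018 [0.49760356 0.10872701 0.018     ] [0.51590825 0.03343484 0.018     ] [0.51548829 0.03784411 0.018     ]
0.03 [0.4962393  0.10760336 0.03      ] [0.51429591 0.03333161 0.03      ] [0.50569321 0.04614239 0.03      ]
0.05 [0.49396554 0.10573062 0.05      ] [0.51160869 0.03315955 0.05      ] [0.48936808 0.05997284 0.05      ]
-1.3452126700583407 0 None
-1.3452126700583407 -1.4 [ 0.23241349  0.24046796  1.95026598  0.          0.95085871 -1.73476282]
1.7963799835314525 0 [ 2.32413495e-01  2.40467956e-01  1.95026598e+00 -4.44089210e-16
  9.50858713e-01  6.82983790e-03]
1.7963799835314525 -1.4 [0.23241349 0.24046796 1.95026598 0.         0.95085871 1.40682984]
```

The purple sticks lie flat on the stand at about 18 mm, so they are no obstacle. Yaw 1.796 keeps joint 6 in range through the whole turn. I'll hover and look with the wrist camera.

```bash
cat >> h.py <<'E'
def ori(y): return (R.from_euler("z",y)*R.from_euler("x",np.pi)).as_rotvec()
E
python3 - <<'E'
from h import *
manip.move_to([.468,.123,.19],ori(1.796))
snap("wrist","w1");print(manip.get_time(),manip.get_position(),manip.get_contact_force(),manip.get_torque())
print(np.load("pics/w1.npz")["M"].round(3))
for z in(.054,.083,.09):print(proj("w1",[.468,.123,z]))
E
```

```text
2.0167 [0.46811739 0.12378407 0.19007298] [ 0.53411197  0.23020194 -0.42584813] [-0.02059523  0.02372577  0.03314988]
[[ 0.974  0.214  0.068  0.451]
 [ 0.224 -0.93  -0.292  0.199]
 [ 0.001  0.3   -0.954  0.344]
 [ 0.     0.     0.     1.   ]]
[314.82124291 222.33121281]
[314.73975764 233.56380936]
[314.71754259 236.62493677]
```

View pics/w1.png

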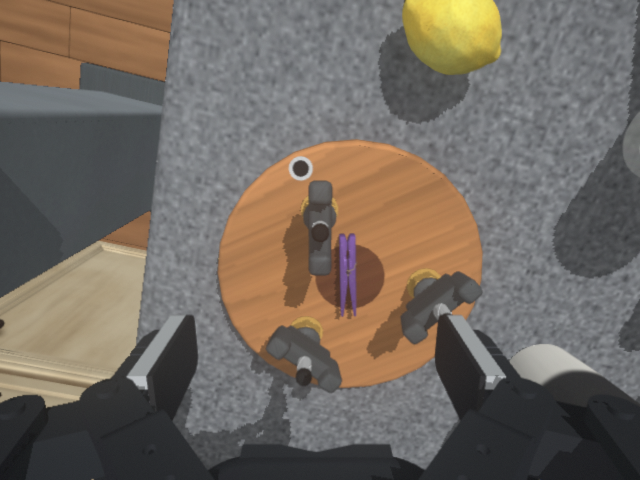

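The wrist view shows the foot tip at about (320,231) and the wing end tops at about (320,190) and (320,258), vertical in the picture.

```bash
python3 - <<'E'
from h import *
print(at("w1",320,231,.09),at("w1",301,168,.018))
a=at("w1",320,189,.083);b=at("w1",320,258,.083);print(a,b,np.linalg.norm(a-b),np.arctan2(*(a-b)[[1,0]]))
b=cv2.imread("pics/w1.png")[170:290,240:400];cv2.imwrite("pics/c2.png",cv2.resize(b,(800,600),interpolation=cv2.INTER_CUBIC))
E
```

```text
[0.47047729 0.12746861 0.09      ] [0.44950659 0.15444659 0.018     ]
[0.46461458 0.15288577 0.083     ] [0.4753384  0.10696266 0.083     ] 0.04715858730881606 1.800202346493584
```

View pics/c2.png

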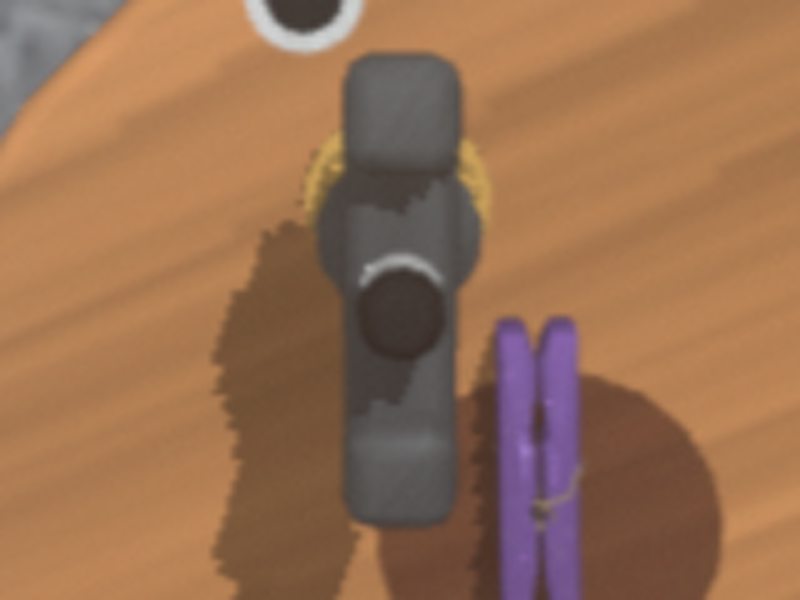

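The enlarged crop puts the foot tip at (320.2,232.4), with the wing vertical in the picture, so its yaw is about 1.80. The purple thing is a clothespin about 15 mm to the right. I'll descend and grip.

```bash
python3 - <<'E'
from h import *
manip.command_gripper(.045,30)
P=[.470,.1257]
manip.servo_line([*P,.12],ori(1.80),.15)
manip.servo_line([*P,.073],rate=.08)
print(manip.get_contact_force())
manip.command_gripper(.0,40)
print(manip.get_time(),manip.get_position(),manip.get_width(),manip.get_grip_force(),manip.get_contact_force(),manip.get_torque())
snap("wrist","w2")
E
```

```text
[-0.24368187 -0.03907975 -1.28344687]
4.3167 [0.4704988  0.12581688 0.07347212] 0.006018566011384449 39.530773248989135 [ 0.17443088 -0.02523857  5.34198348] [ 0.01838266  0.00807763 -0.04545112]
```

View pics/w2.png

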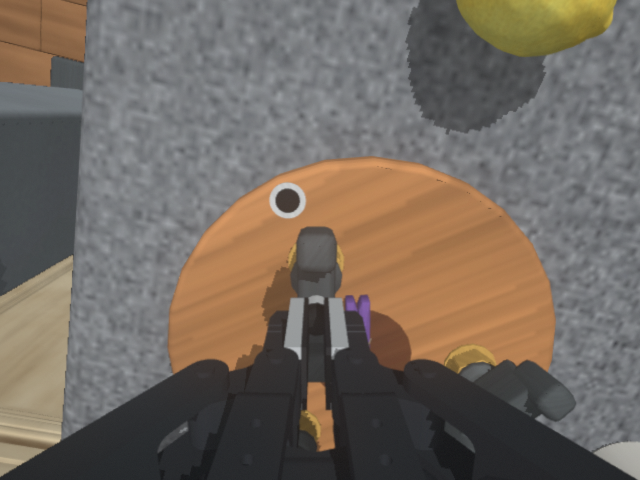

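The pads have closed with the foot between them at about (316,300), but the reading of 6 mm is less than the wing's 16 mm. I'll enlarge to see what is held.

```bash
python3 - <<'E'
from h import *
for z in(.054,.062,.073,.083,.09):print(z,proj("w2",[.4703,.1265,z]),)
b=cv2.imread("pics/w2.png")[215:365,220:420];cv2.imwrite("pics/c3.png",cv2.resize(b,(800,600),interpolation=cv2.INTER_CUBIC))
E
```

```text
0.054 [314.88180325 284.7366861 ]
0.062 [314.86480056 292.04382789]
0.073 [314.83889549 303.16406656]
0.083 [314.81236029 314.53884841]
0.09 [314.79179356 323.34410311]
```

View pics/c3.png

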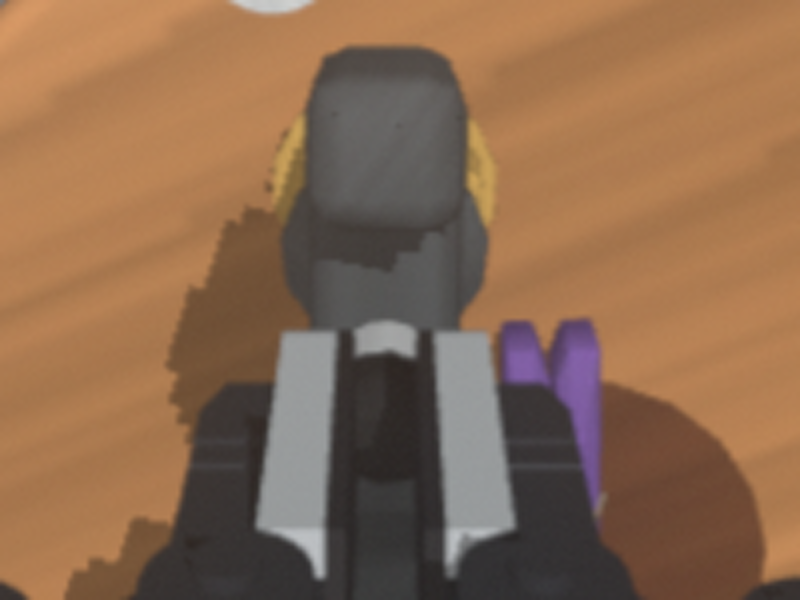

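```bash
python3 - <<'E'
from h import *
t=np.array(manip.get_position());Q=R.from_rotvec(manip.get_ee_rot())
for l in([11,8,22],[11,3,22],[11,8,10],[11,8,0],[11,3,0],[11,8,-15],[-11,8,22],[11,-8,22],[11,-3,22],[11,-8,0]):
    u=proj("w2",t+Q.apply(np.array(l)*1e-3));print(l,((u-[220,215])*4).round())
print("bar edges")
for l in([30,8,-10],[30,-8,-10],[13,8,-1],[13,-8,-1]): 
    u=proj("w2",t+Q.apply(np.array(l)*1e-3));print(l,((u-[220,215])*4).round())
E
```

```text
[11, 8, 22] [450. 187.]
[11, 3, 22] [406. 187.]
[11, 8, 10] [454. 226.]
[11, 8, 0] [458. 263.]
[11, 3, 0] [409. 263.]
[11, 8, -15] [465. 326.]
[-11, 8, 22] [447. 361.]
[11, -8, 22] [310. 187.]
[11, -3, 22] [354. 187.]
[11, -8, 0] [301. 263.]
bar edges
[30, 8, -10] [465. 115.]
[30, -8, -10] [293. 116.]
[13, 8, -1] [459. 248.]
[13, -8, -1] [300. 248.]
```

```bash
python3 - <<'E'
from h import *
from scipy.optimize import fsolve
Q=R.from_rotvec(ori(1.796));t=np.array([.46812,.12378,.19007])
w=lambda f,t,Q,l:proj(f,t+Q.apply(np.array(l)*1e-3))
f=lambda s:[w("w1",t,Q,[s[0],42.5,s[1]])[1]-316,w("w1",t,Q,[s[0],42.5,s[1]])[0]-w("w1",t,Q,[s[0],-42.5,s[1]])[0]-241]
print("open tip x,z",fsolve(f,[5,5]),np.load("pics/w1.npz")["k"])
t2=np.array(manip.get_position());Q2=R.from_rotvec(manip.get_ee_rot())
print(manip.get_ee_rot(),ori(1.8),manip.get_joint_positions())
b=cv2.imread("pics/w1.png")[300:460,90:550];cv2.imwrite("pics/c4.png",cv2.resize(b,(800,278),interpolation=cv2.INTER_CUBIC))
E
```

```text
open tip x,z [  7.78438557 -24.0700126 ] [4.09824597e+02 4.09824597e+02 3.15870814e+02 2.40630633e+02
 2.77276957e-02]
[1.95236671e+00 2.46042523e+00 1.33456738e-03] [1.95284531e+00 2.46089406e+00 1.50686302e-16] [ 2.36884248e-01  4.57494167e-01  2.02010433e+00 -8.35973698e-07
  6.62915420e-01  7.62808194e-03]
```

View pics/c4.png

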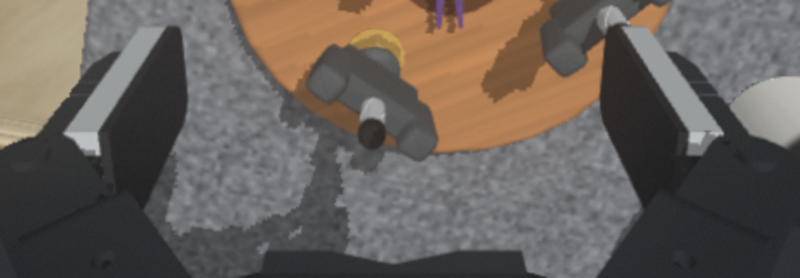

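The visible fingertips sit about 37 mm farther back than the text says (both pictures agree: tool z ≈ -15 mm when closed). So the pads closed on the rounded foot tip, above the bar, which also explains the 6 mm width. I'll open, go about 34 mm lower while watching the force, and close again; a width near 16 mm confirms the bar.

```bash
python3 - <<'E'
from h import *
f0=np.array([.53,.23,-.43])
manip.command_gripper(.045,40)
P=[.4705,.1257]
for z in(.066,.060,.054,.050,.046,.043,.0405):
    manip.servo_line([*P,z],rate=.06)
    F=np.array(manip.get_contact_force());print(z,F.round(2))
    if abs(F[2])>5:break
else:
    manip.command_gripper(.0,40)
print(manip.get_time(),manip.get_position(),manip.get_width(),manip.get_grip_force(),manip.get_contact_force(),manip.get_torque())
E
```

```text
0.066 [-0.82 -0.36  0.06]
0.06 [-0.28  0.62  0.09]
0.054 [ 0.71  0.47 -0.89]
0.05 [-0.33 -0.54 -0.56]
0.046 [-0.07 -0.43  0.37]
0.043 [ 0.7   0.91 -0.07]
0.0405 [0.13 0.7  0.54]
6.9583 [0.47054406 0.12572516 0.04063894] 0.015050083189576988 44.01243209838867 [-1.30902731 -1.18088313  1.3443705 ] [ 0.01002699  0.11887436 -0.08837959]
```

The width is 15 mm, so the bar is held. Next I'll turn clockwise, following the thread down and watching the torque.

```bash
python3 - <<'E'
from h import *
y=1.80;z=.0406;P=[.4705,.1257]
for d in(.3,.25,.1,.05,.05,.05,.05):
    y-=d;z-=.009*d
    manip.servo_line([*P,z],ori(y),rate=.010);manip.hold(.1)
    print(round(1.8-y,2),(manip.get_position()-np.array([*P,z])).round(4),np.round(manip.get_contact_force(),1),np.round(manip.get_torque(),3),round(manip.get_time(),2),round(manip.get_width(),4))
    if abs(manip.get_contact_force()[2])>25 or abs(manip.get_torque()[2])>.6:break
E
```

```text
0.3 [0.0003 0.     0.0001] [ 1.9 -0.1  0.2] [-0.078 -0.232 -0.055] 7.51 0.0151
0.55 [0.0006 0.     0.0002] [ 3.9 -2.   0.7] [-0.264 -0.577 -0.015] 8.01 0.0152
0.65 [ 0.0007 -0.      0.0002] [ 5.  -2.8 -1.7] [-0.467 -0.841 -0.076] 8.36 0.0151
0.7 [ 0.0007 -0.      0.0002] [ 4.4 -2.9  0.3] [-0.545 -0.883 -0.009] 8.71 0.015
0.75 [ 0.0008 -0.      0.0002] [ 5.1 -3.4 -0.8] [-0.527 -0.906  0.008] 9.06 0.0151
0.8 [ 0.0008 -0.      0.0002] [ 5.7 -4.1 -1. ] [-0.615 -0.921 -0.021] 9.41 0.0152
0.85 [ 0.0009 -0.0001  0.0002] [ 4.8 -3.5  0.2] [-0.643 -0.974 -0.035] 9.76 0.0148
```

```bash
cat > run.py <<'E'
from h import *
P=[.4705,.1257]
def avg():
    A=[]
    for _ in range(8): A.append([*manip.get_contact_force(),*manip.get_torque()]);manip.hold(.025)
    return np.mean(A,0)
def step(t,zt):
    manip.servo_line([*P,.0406-.009*zt],ori(1.8-t),rate=.004 if zt==t else .002)
    a=avg();print(t,a[:3].round(1),a[3:].round(3),round(manip.get_time(),2),round(manip.get_width(),4),round(manip.get_position()[2],4));return a
E
python3 - <<'E'
from run import *
print(avg().round(3))
for t in(.9,.95,1.0,1.05,1.1):
    a=step(t,t)
    if a[2]>12:break
E
```

```text
[ 5.045 -3.282 -0.865 -0.633 -0.941 -0.039]
0.9 [ 5.5 -3.9 -0.5] [-0.697 -0.926  0.042] 10.43 0.0151 0.0328
0.95 [ 4.4 -4.3  3.7] [-0.8   -0.807  0.036] 10.89 0.0155 0.0326
1.0 [ 3.6 -4.9  7.3] [-0.876 -0.653  0.024] 11.36 0.0154 0.0324
1.05 [ 2.9 -5.1 11.3] [-0.981 -0.489  0.04 ] 11.82 0.015 0.0323
1.1 [ 1.9 -5.9 15.3] [-1.091 -0.36   0.047] 12.29 0.0149 0.032
```

Contact came at a turn of about 0.90: from there the vertical force climbs and the torque steps up. I'll tighten to about 1.33 at constant height.

```bash
python3 - <<'E'
from run import *
for t,zt in((1.2,.97),(1.27,.93),(1.33,.90)):
    step(t,zt)
print(R.from_rotvec(manip.get_ee_rot()).as_matrix()[:,0],manip.get_joint_positions())
m=R.from_rotvec(manip.get_ee_rot()).as_matrix()[:,0];print("yaw turn",1.8-np.arctan2(m[1],m[0]))
manip.command_gripper(.045)
manip.servo_line([*P,.09],rate=.12)
manip.servo_line([*P,.19],rate=.2)
snap("wrist","w3");print(manip.get_time())
b=cv2.imread("pics/w3.png");cv2.imwrite("pics/v3.png",b)
E
```

```text
1.2 [ 5.1 -6.   5. ] [-1.085 -0.871  0.091] 13.03 0.0152 0.0325
1.27 [ 5.6 -6.2  1.8] [-1.167 -1.023  0.009] 13.5 0.0151 0.0327
1.33 [ 6.5 -6.5 -0.6] [-1.216 -1.134  0.019] 13.95 0.015 0.0328
[0.88956727 0.45680084 0.00175236] [ 2.35781596e-01  5.37215932e-01  2.02843341e+00 -1.52389124e-03
  5.73939121e-01  1.33346159e+00]
yaw turn 1.3256036560040778
15.675
```

View pics/v3.png

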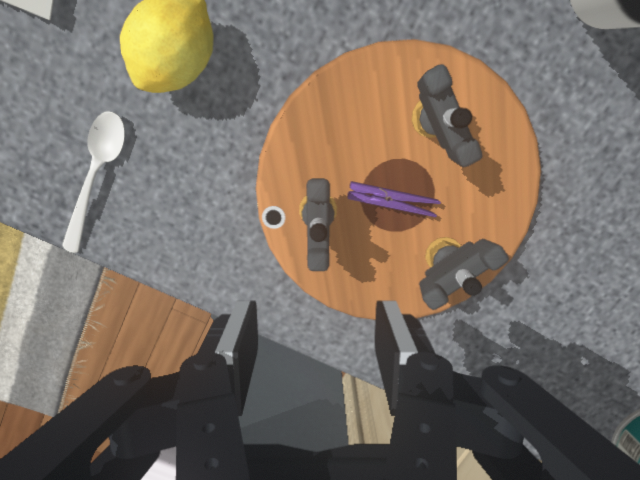

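The wing nut stands vertical in the tool-aligned view, at (318,225), so it followed the whole 1.33 rad turn. That is about 0.43 rad past contact. The gripper is clear, and the locked nuts and clothespin have not been disturbed.

```bash
python3 -c "
from rig import manip
print(manip.sign_off(),manip.get_time())"
```

```text
the job is handed in; nothing more can be done
the job is handed in; nothing more can be done
```

The third wing nut is run down onto its hex nut, tightened about 0.43 rad (25°) past first contact by my force and torque readings, and released; the job is handed in at about 16 s of the 32 s allowed, with the two locked nuts untouched.

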